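# Release the photometer carriage and run it to its stop

### The job

On the bench photometer, bring the sample carriage to the marked stop, the rail clamp with the upright pin: press the black brake pad in the carriage's middle down with the fingertips and, keeping it pressed, push the carriage along the rail until it is right up against that clamp, then let go so that the brake holds it there. Do not force the carriage along with its brake on, pick nothing up, and leave the glassware and other loose things around it undisturbed.

Things in the scene. Friction and masses are not known exactly. Their poses are not given: they have to be found in the camera images.
- rail: Fixed aluminium T-slot rail of a bench photometer, 500 mm long (along its own y axis), 60 mm wide, upper face 30 mm above the bench; origin on the bench under its middle, x across the rail, z up. A white head, 75 mm x 65 mm and 87 mm high, stands at each end, centred 285 mm from the middle. The carriage and two clamps sit on the rail, centred across it.
- pad_top (a point): Centre of the upper face of the black ribbed brake pad, 50 mm across the rail and 46 mm along it, in the middle of the grey carriage; 58 mm above the bench when up. It lies in a recess 52 mm long, along the rail, between two raised end cheeks (each 18 mm thick, 88 mm wide across the rail, tops 75 mm above the bench, 17 mm above the pad), and is open to both sides across the rail. Its axes are parallel to the rail's.
- pad (a joint): How far the brake pad is pressed down, m: about 0 up (brake on), 0.006 fully down. A spring pushes it up: about 12 N starts it moving, 15 N is fully down. From about 0.001 the brake is free; let go, it rises and brakes again.
- carriage (a joint): Position of the carriage along the rail's y axis, m, 0 at the rail's middle. Brake on, it takes 15 to 22 N to drag it; pad pressed, about 2 N moves it.
- carriage_mid (a point): Middle of the carriage, on the rail's centre line, 50 mm above the bench. The carriage is grey, 88 mm long along the rail (its end faces lie 44 mm either way from here), 88 mm wide, with a holder 40 mm long and 44 mm high (a clear sample cell in it to 69 mm) on the side towards the rail's negative x, reaching 84 mm out from the centre line.
- stop_mid (a point): Middle of the marked stop, 50 mm above the bench on the rail's centre line: a fixed aluminium clamp across the rail, 24 mm along the rail, 78 mm wide, top 61 mm above the bench, with an upright pin in its middle that has a round 22 mm head, 92 mm above the bench. It may be on either side of the carriage. The carriage is against it when the two middles are 56 mm apart.
- clamp_mid (a point): Middle of the other clamp, 50 mm above the bench: the same block without a pin, on the other side of the carriage. Not the one wanted.
- flask_a: Loose conical glass flask, base 64 mm across, 105 mm high; origin under its base. Leave alone.
- flask_b: Loose conical glass flask like flask_a, leave alone.
- beaker: Loose small glass beaker, 48 mm across, 55 mm high; origin under its base. Leave alone.
- weigh_jar: Loose small glass weighing jar, 40 mm across, 45 mm high; origin under its base. Leave alone.
- amber_jar: Loose brown glass bottle, 54 mm across, 85 mm high; origin under its base. Leave alone.
- vial_a: Loose little glass vial with a cap, 24 mm across, 50 mm high; origin under its base. Leave alone.
- vial_b: Loose little glass vial like vial_a. Leave alone.
Not all that is in view belongs to the job. What is shaped like the part that bears stop_mid but blue or orange is not meant.

How it is judged:
By the outcome, as a careful person would: the job done as asked, in the order asked, and still so for the second after the job is handed in, with the robot touching nothing.
It also fails if it takes over 40 s, if anything falls off the work surface, if the arm or the gripper's body presses on something with over 40 N, if the wrist force passes 120 N, or if a joint passes its speed limit or range.

### The arm

A 6-joint arm with a two-finger parallel gripper is mounted at the origin on the work surface. World frame = base frame: x ahead of the robot, y to its left, z up, the work surface at z = 0. Lengths are in m, angles in rad, forces in N, time in s.
With the tool pointing down it reaches from about 0.3 to 0.75 m from the base axis. Payload 8.5 kg.
Tool frame: the origin (TCP) lies midway between the tips of the shut fingers; the grasp point (between the pads) lies 19 mm behind it; z points along the fingers, y is the line along which they close (so a half turn about z gives the same grasp; the last joint's range is limited). The gripper opens to 85 mm and grips with 20 to 120 N. Pads are 22 mm wide; open, the fingers measure 114 mm over their backs; the gripper's body (76 mm by 85 mm) begins 54 mm behind the grasp point. The pads swing forward as they close: fully open they stand 13 mm farther back than shut.
Start: joints at [-1.502, 0.381, 1.297, -0, 1.464, -0.215], TCP at [0.154, -0.528, 0.231] pointing down, gripper open.
Joint ranges: [-3.11, 3.11], [-0.89, 2.33], [0.22, 2.48], [-1.42, 4.56], [0.17, 2.85], [-2.88, 2.88]. Speed limits (rad/s): [2.39, 2.39, 3.14, 3.14, 3.14, 3.14].

### API

Orientations are given as a rotation vector (axis times angle).
In Python, from rig import sense, snapshot, camera_params, job gives the robot as it stands. The module is installed in compiled form; this text tells all that it offers.
- The arm moves only by the tool drive_tool, never from a script. Its argument "increments" is one flat list of numbers, 4 for each row, row after row: the shift along the tool's x, y, z in mm, then the turn about the tool's z in degrees. A call has exactly 5 rows; each row shifts and turns the commanded pose from where the row before left it, along the tool's axes as they then stand; what a row does not reach is not made up. A row lasts 1/8 s, in which the tool goes at most 62.5 mm and 10.7 degrees, less where a joint would pass 70% of its speed; a pose out of reach is approached as far as the arm can. A call with a gripper value outside its range is refused whole. "grip" is the finger opening in mm, from 0 to 85.4, set as the call begins (left out, the last holds). The fingers move at their own pace and stop on an object; "squeeze" is the grip in N (left out, the last holds). Time passes only in rows, so rows that do not move let the fingers close, or fill a call up. It gives the time, the measured TCP pose, the force, the opening and the grip force at its end, in the units of the state.
- sense(): the state, without advancing time (a new reading comes with each control period).
- snapshot(name): name is "scene" or "top" or "wrist"; returns (picture, depth): 384x512x3 uint8, red, green, blue; 384x512 float32, m along the optical axis (not along the pixel's ray), 0 where there is no reading.
- camera_params(name): a dict with "camera_matrix" (3x3 intrinsics, pixels), "k1" (the pictures are not rectified: a ray, as slopes to the right and down, at radius r is drawn at 1 + k1 r^2 times it, then the intrinsics apply), "world_to_cam" (4x4, takes a point from world to camera coordinates); the wrist camera has in their place "tool_from_camera" (4x4, takes a point from camera to tool coordinates, whose origin is the TCP and whose axes are the flange's). Camera axes: x right, y up, looking along -z (the intrinsics and any distortion apply to the point x, -y, -z); pixel columns grow to the right and rows downward; lengths in m; the calibration is good to about 2 mm. A picture is of the moment at which its call begins: read the wrist's pose just before it. camera_params takes no time and is no camera call.
- job.close_job(): hands the job in; it is judged then, once.
The state is a dict: "t": time; "q": joint angles; "joint_vel": joint speeds; "joint_efforts": joint torques, N m; "tcp_pos": TCP position; "eef_rot": TCP orientation; "contact_force": force on the tool from outside, world axes, zero at the start; "ft_torque": the same for the moment, N m; "grip_width": finger opening in m; "gripper_force": force on a finger pad.
Only numpy, scipy, OpenCV 4.12 (cv2) and the standard library are available. Lean on these libraries where they do the work, as an engineer would, in place of code of your own. Each camera call takes 0.05 s, during which the arm holds its last target. There are 200 camera calls.

## Working session

There is one attempt and no reset: what is moved stays moved. The work goes in short steps, Python scripts to look and compute and a tool call to move; the robot and the scene stay as the last step left them, time stands still between calls to the robot, and variables do not carry over. Pictures are saved under pics/ and viewed, at most 10 in all, crops included, and the job is handed in when it is done.

Besides the shell and the picture viewer there is one more tool, called as name(argument=value, ...), one argument or row to a line, values as JSON. drive_tool: Moves the arm, as the interface text tells. Its arguments: {"type":"object","properties":{"increments":{"type":"array","items":{"type":"number"}},"grip":{"type":"number"},"squeeze":{"type":"number"}},"required":["increments"]}

```bash
mkdir -p pics; cat > h.py <<'E'
import numpy as np, cv2
from rig import sense, snapshot, camera_params, job
def cast(cam,uv,d=None,z=None):
    p=camera_params(cam);K=p["camera_matrix"];T=np.linalg.inv(p["world_to_cam"])
    s=cv2.undistortPoints(np.array([[uv]],float),np.array(K),np.array([p["k1"],0,0,0.]))[0,0]
    r=np.array([s[0],-s[1],-1.]); 
    if z is not None: d=(z-T[2,3])/(T[:3,:3]@r)[2]
    return T[:3,:3]@(r*d)+T[:3,3]
E
python3 - <<'E'
from h import *
for n in("scene","top"):
    im,d=snapshot(n); np.savez(n,im=im,d=d); cv2.imwrite(f"pics/{n}.png",cv2.resize(im[:,:,::-1],(800,600),interpolation=cv2.INTER_CUBIC))
s=sense();print(s)
p=camera_params("top");print(p)
E
```

```text
{'t': 0.1, 'q': array([-1.50231638e+00,  3.81103803e-01,  1.29814773e+00,  2.07798359e-05,
        1.46359743e+00, -2.15258693e-01]), 'joint_vel': array([-1.61994951e-03,  8.54671518e-05, -2.36421336e-03, -1.81063430e-04,
       -1.78303043e-03,  8.33074355e-04]), 'joint_efforts': array([ 4.40109769e-03, -4.49219334e+01, -2.31656063e+01, -1.86534262e-04,
        3.69063098e-03,  9.36365694e-06]), 'tcp_pos': array([ 0.15397752, -0.527739  ,  0.23079941]), 'eef_rot': array([-3.10879203e+00, -4.44021623e-01, -1.76989982e-04]), 'contact_force': array([ 0.16801995,  0.33389958, -0.10197549]), 'ft_torque': array([0.01436039, 0.02819603, 0.04072602]), 'gripper_force': 0.0, 'grip_width': 0.08556831785300903}
{'camera_matrix': array([[429.87194393,   0.        , 261.41588298],
       [  0.        , 429.87194393, 188.73806959],
       [  0.        ,   0.        ,   1.        ]]), 'k1': -0.11305035935315479, 'world_to_cam': array([[ 0.0175011 , -0.99925812,  0.03430618,  0.09714259],
       [ 0.99185712,  0.02167999,  0.12549675, -0.5801652 ],
       [-0.1261474 ,  0.0318305 ,  0.99150071, -1.02909419],
       [ 0.        ,  0.        ,  0.        ,  1.        ]])}
```

View pics/top.png

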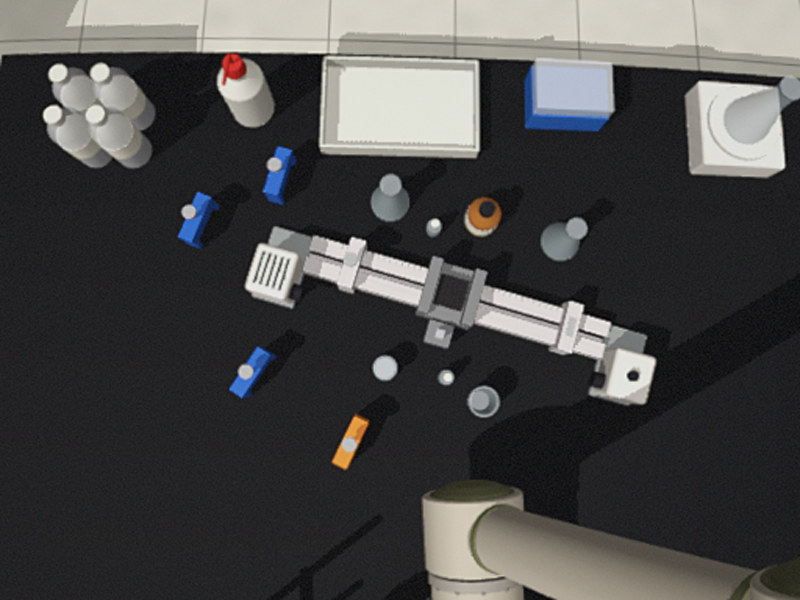

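View pics/scene.png

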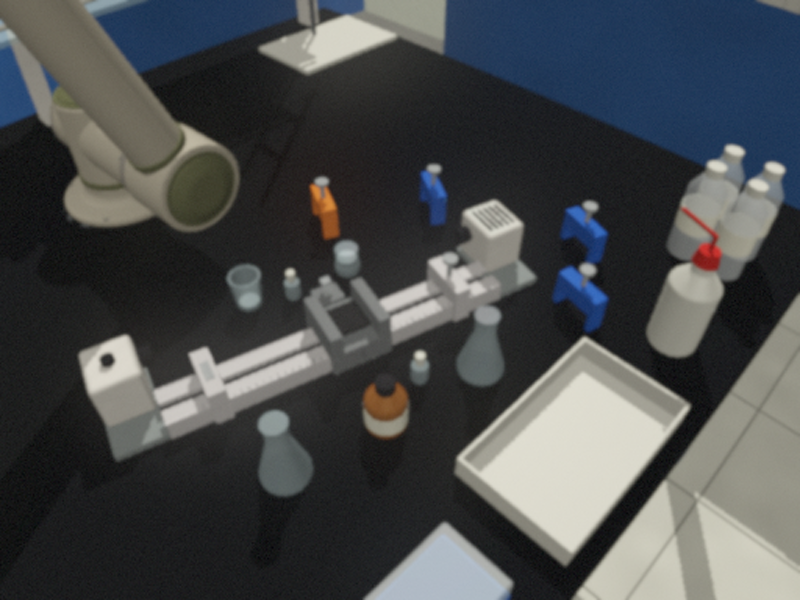

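Both views show a grey carriage (top 452,292), with clamps on the rail at top (352,262) and (570,328). The blue and orange look-alikes are off the rail. The clamp at top (352,262) = scene (450,275) seems to have the pin, so I'll check it in an enlarged crop.

```bash
python3 - <<'E'
from h import *
t=np.load("top.npz")
c=t["im"][140:265,150:425,::-1]   # top crop
a=cv2.resize(c,None,fx=2.9,fy=2.9,interpolation=cv2.INTER_CUBIC)
s=np.load("scene.npz")["im"][150:275,100:350,::-1]
b=cv2.resize(s,None,fx=1.8,fy=1.8,interpolation=cv2.INTER_CUBIC)
o=np.zeros((a.shape[0]+b.shape[0],a.shape[1],3),np.uint8);o[:a.shape[0]]=a;o[a.shape[0]:,:b.shape[1]]=b
o=o[:600,:800];print(o.shape);cv2.imwrite("pics/crop.png",o)
E
```

```text
(587, 798, 3)
```

View pics/crop.png

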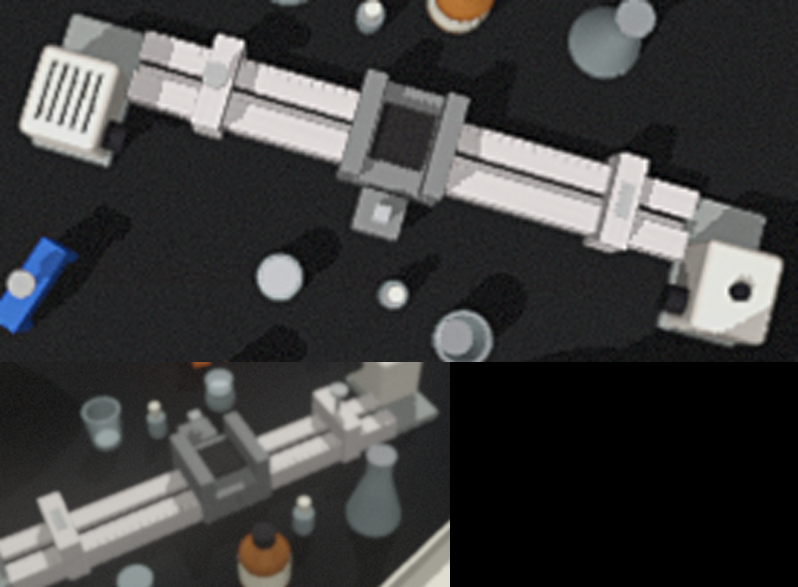

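The crop confirms it: the left clamp at crop (216,75) has a round pin head, and scene crop (338,395) shows the pin. The right clamp at crop (624,200) has only a flat label. The stop is therefore the left one.

```bash
python3 - <<'E'
from h import *
f=lambda u,v:(150+u/2.9-.3,140+v/2.9-.3)
P={k:cast("top",f(*uv),z=z) for k,uv,z in [("stop",(220,85),.061),("plain",(618,201),.061),("cL",(363,125),.075),("cR",(446,147),.075),("pad",(407,137),.058),("pin",(216,74),.092),("h1",(380,214),.069),("vial",(371,12),.05),("jar",(280,277),.045)]}
for k,v in P.items():print(k,v.round(4))
y=P["stop"]-P["plain"];print("len",np.linalg.norm(y),"ang",np.degrees(np.arctan2(y[1],y[0])))
y/=np.linalg.norm(y);m=(P["cL"]+P["cR"])/2
print(y,m,"carr->stop",(P["stop"]-m)@y,"cheek sep",np.linalg.norm(P["cL"]-P["cR"]),"off-line",np.cross(y[:2],(m-P["stop"])[:2]))
d=np.load("top.npz")["d"]
for k,uv in [("pad",(407,137)),("cL",(363,125)),("stop",(225,100))]:
  q=f(*uv);print(k,cast("top",q,d=d[round(q[1]),round(q[0])]))
from scipy.spatial.transform import Rotation as R
s=sense();print(R.from_rotvec(s["eef_rot"]).as_matrix().round(3))
print(camera_params("wrist"))
E
```

```text
stop [0.6211 0.1971 0.061 ]
plain [ 0.5305 -0.1385  0.061 ]
cL [0.588  0.0779 0.075 ]
cR [0.5713 0.0091 0.075 ]
pad [0.5811 0.0398 0.058 ]
pin [0.6247 0.199  0.092 ]
h1 [0.5154 0.0625 0.069 ]
vial [0.6893 0.0708 0.05  ]
jar [0.4627 0.1436 0.045 ]
len 0.347658491441842 ang 74.88757011747606
[ 2.60713954e-01  9.65416094e-01 -6.38685982e-16] [0.57964121 0.04353124 0.075     ] carr->stop 0.15910584541774236 cheek sep 0.07080947146380924 off-line -2.1152151442584144e-05
pad [0.58055557 0.04021477 0.06224349]
cL [0.58842281 0.07775081 0.07219099]
stop [0.60812948 0.19249285 0.06336169]
[[ 0.96   0.28  -0.   ]
 [ 0.28  -0.96   0.001]
 [ 0.    -0.001 -1.   ]]
{'camera_matrix': array([[265.83626533,   0.        , 252.94710464],
       [  0.        , 265.83626533, 193.84941627],
       [  0.        ,   0.        ,   1.        ]]), 'k1': -0.021084236071891405, 'tool_from_camera': array([[ 8.88099136e-04,  9.60495208e-01,  2.78295108e-01,
         7.03569950e-02],
       [ 9.99999527e-01, -9.63108386e-04,  1.32816826e-04,
         6.34942211e-04],
       [ 3.95598276e-04,  2.78294858e-01, -9.60495609e-01,
        -1.42329619e-01],
       [ 0.00000000e+00,  0.00000000e+00,  0.00000000e+00,
         1.00000000e+00]])}<stdin>:7: DeprecationWarning: Arrays of 2-dimensional vectors are deprecated. Use arrays of 3-dimensional vectors instead. (deprecated in NumPy 2.0)
```

drive_tool(
  increments=[38,-28.5,0,0,38,-28.5,0,0,38,-28.5,0,0,38,-28.5,0,0,38,-28.5,0,0],
  grip=0,
  squeeze=20,
)

```text
t: 0.72
tcp_pos: [0.2971, -0.3365, 0.2311]
eef_rot: [-3.11, -0.444, 0.0]
contact_force: [0.6, 0.7, 0.4]
grip_width: -0.0001
gripper_force: 0.0
```

drive_tool(
  increments=[38,-28.5,0,0,38,-28.5,0,0,38,-28.5,0,0,38,-28.5,0,0,38,-28.5,0,0],
)

```text
t: 1.35
tcp_pos: [0.4397, -0.1465, 0.2312]
eef_rot: [-3.11, -0.444, 0.0]
contact_force: [0.1, -0.2, 0.4]
grip_width: -0.0004
gripper_force: 0.0
```

drive_tool(
  increments=[38,-28.5,0,0,38,-28.5,0,0,38,-28.5,0,0,38,-28.5,0,0,38,-28.5,0,0],
)

```text
t: 1.98
tcp_pos: [0.5822, 0.0434, 0.231]
eef_rot: [-3.11, -0.444, 0.001]
contact_force: [0.4, -0.7, -0.6]
grip_width: 0.0003
gripper_force: 0.0
```

drive_tool(
  increments=[0,0,0,-10,0,0,0,-10,0,0,0,-10,0,0,0,-10,0,0,0,-10],
)

```text
t: 2.6
tcp_pos: [0.5813, 0.042, 0.2309]
eef_rot: [-2.625, -1.724, 0.001]
contact_force: [-0.8, -0.2, -0.6]
grip_width: 0.0001
gripper_force: 0.0
```

drive_tool(
  increments=[0,0,0,-8.6,0,0,20,0,0,0,20,0,0,0,20,0,0,0,0,0],
)

```text
t: 3.22
tcp_pos: [0.5808, 0.0421, 0.1699]
eef_rot: [-2.493, -1.908, 0.004]
contact_force: [-0.3, 0.3, -0.6]
grip_width: 0.0002
gripper_force: 0.0
```

```bash
python3 - <<'E'
from h import *
from scipy.spatial.transform import Rotation as R
s=sense();print(s["t"],s["tcp_pos"],s["q"],s["contact_force"],s["grip_width"]);M=R.from_rotvec(s["eef_rot"]).as_matrix();print(M.round(3),np.degrees(np.arctan2(M[1,0],M[0,0])))
im,d=snapshot("wrist");np.savez("wrist",im=im,d=d,M=M,p=s["tcp_pos"]);cv2.imwrite("pics/w1.png",cv2.resize(im[:,:,::-1],(800,600),interpolation=cv2.INTER_CUBIC))
E
```

```text
3.225 [0.58075077 0.04209095 0.16988027] [-1.30836436e-01  4.87306626e-01  1.30420618e+00 -8.06685614e-06
  1.35373132e+00  1.33446306e-01] [-0.25846316  0.28944929 -0.58818388] 0.00019038542912868498
[[ 0.261  0.965 -0.004]
 [ 0.965 -0.261  0.   ]
 [-0.    -0.004 -1.   ]] 74.85786577105685
```

View pics/w1.png

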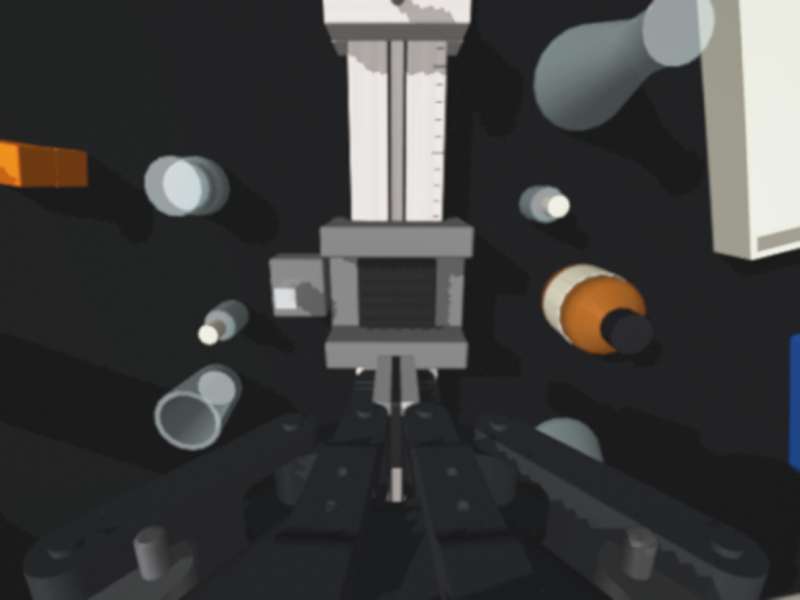

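Wrist view: the rail is vertical and centred (column ~397). The cheeks lie at rows 228–257 and 343–367, with the black pad between them, and the pinned clamp is at the top.

```bash
python3 - <<'E'
from h import *
w=np.load("wrist.npz");p=camera_params("wrist");T=np.eye(4);T[:3,:3]=w["M"];T[:3,3]=w["p"];T=T@p["tool_from_camera"]
y=np.array([.2607,.9654,0]);x=np.array([.9654,-.2607,0])
def c(u,v,z):
    s=cv2.undistortPoints(np.array([[[u*.64-.18,v*.64-.18]]]),p["camera_matrix"],np.array([p["k1"],0,0,0.]))[0,0]
    r=T[:3,:3]@np.array([s[0],-s[1],-1.]);q=T[:3,3]+r*(z-T[2,3])/r[2];return q
for n,a in dict(fout=(397,228,.075),fin=(397,257,.075),rin=(397,343,.075),rout=(397,367,.075),cl=(322,257,.075),cr=(472,257,.075),stopface=(397,40,.061)).items():
    q=c(*a);e=q-w["p"];print(n,q.round(4),"along",(e@y*1e3).round(1),"across",(e@x*1e3).round(1))
E
```

```text
fout [0.5932 0.0859 0.075 ] along 45.5 across 0.6
fin [0.5889 0.0699 0.075 ] along 29.0 across 0.6
rin [0.5751 0.0187 0.075 ] along -24.1 across 0.7
rout [0.571  0.0032 0.075 ] along -40.1 across 0.7
cl [0.5471 0.0812 0.075 ] along 28.9 across -42.7
cr [0.6306 0.0587 0.075 ] along 29.0 across 43.8
stopface [0.6187 0.181  0.061 ] along 144.0 across 0.4
```

drive_tool(
  increments=[8,0,25,0,0,0,25,0,0,0,25,0,0,0,20,0,0,0,0,0],
)

```text
t: 3.9
tcp_pos: [0.5834, 0.0497, 0.0761]
eef_rot: [-2.494, -1.909, 0.002]
contact_force: [0.4, 0.1, 0.5]
grip_width: -0.0
gripper_force: 0.0
```

drive_tool(
  increments=[0,0,6,0,0,0,4,0,0,0,2,0,0,0,2,0,0,0,0,0],
)

```text
t: 4.53
tcp_pos: [0.5836, 0.0497, 0.0623]
eef_rot: [-2.495, -1.909, 0.0]
contact_force: [0.6, -0.1, -0.3]
grip_width: 0.0
gripper_force: 0.0
```

drive_tool(
  increments=[0,0,2,0,0,0,2,0,0,0,1,0,0,0,1,0,0,0,0,0],
)

```text
t: 5.15
tcp_pos: [0.5838, 0.0497, 0.0576]
eef_rot: [2.494, 1.909, 0.001]
contact_force: [-2.8, -0.1, 11.1]
grip_width: 0.0001
gripper_force: 5.8
```

drive_tool(
  increments=[0,0,1,0,0,0,1,0,0,0,1,0,0,0,1,0,0,0,0,0],
)

```text
t: 5.78
tcp_pos: [0.5838, 0.0498, 0.0538]
eef_rot: [2.494, 1.909, 0.002]
contact_force: [-4.4, -0.5, 13.9]
grip_width: 0.0001
gripper_force: 6.8
```

drive_tool(
  increments=[0,0,1,0,0,0,0.5,0,2,0,0,0,4,0,0,0,4,0,0,0],
)

```text
t: 6.4
tcp_pos: [0.5865, 0.0593, 0.0525]
eef_rot: [2.494, 1.909, 0.001]
contact_force: [-4.1, -0.7, 13.8]
grip_width: 0.0
gripper_force: 7.1
```

drive_tool(
  increments=[4,0,0,0,4,0,0,0,4,0,0,0,4,0,0,0,4,0,0,0],
)

```text
t: 7.02
tcp_pos: [0.5917, 0.0787, 0.0525]
eef_rot: [2.493, 1.909, 0.002]
contact_force: [-4.9, -0.8, 15.3]
grip_width: -0.0
gripper_force: 7.1
```

drive_tool(
  increments=[6,0,0,0,6,0,0,0,6,0,0,0,6,0,0,0,6,0,0,0],
)

```text
t: 7.65
tcp_pos: [0.5996, 0.1078, 0.0526]
eef_rot: [2.494, 1.909, 0.002]
contact_force: [-5.2, 0.2, 14.1]
grip_width: -0.0003
gripper_force: 7.1
```

drive_tool(
  increments=[6,0,0,0,6,0,0,0,4,0,0,0,4,0,0,0,4,0,0,0],
)

```text
t: 8.28
tcp_pos: [0.6059, 0.131, 0.0527]
eef_rot: [2.494, 1.909, 0.002]
contact_force: [-4.2, -0.1, 14.6]
grip_width: 0.0001
gripper_force: 7.1
```

```bash
python3 - <<'E'
from h import *
s=sense();print(s["tcp_pos"],s["contact_force"])
im,d=snapshot("wrist");cv2.imwrite("pics/w2.png",cv2.resize(im[:,:,::-1],(800,600),interpolation=cv2.INTER_CUBIC))
E
```

```text
[0.60589617 0.13097399 0.05270084] [-4.24125156 -0.09154236 14.59422025]
```

View pics/w2.png

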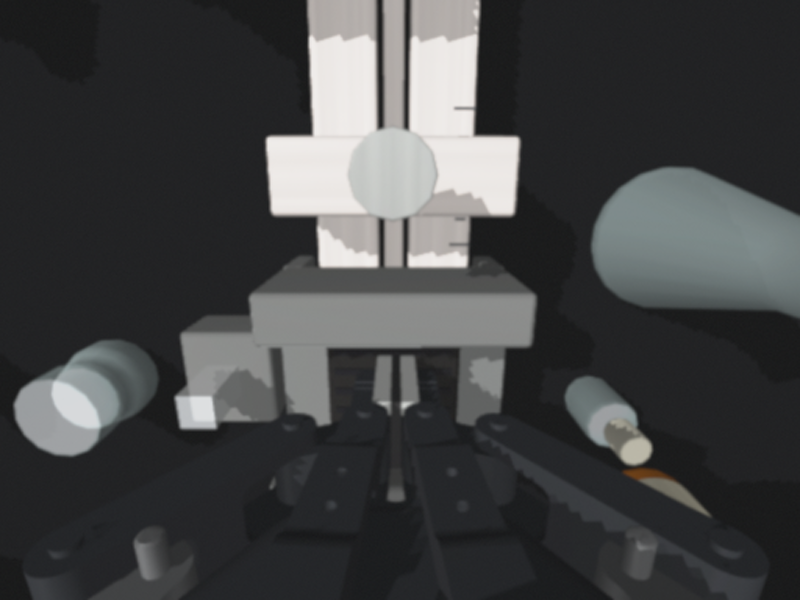

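The carriage is following under the pressed pad. Its leading edge is at row ~265 and the pinned clamp's face at row ~215, about 20 mm to go, and the glassware is clear.

drive_tool(
  increments=[3,0,0,0,3,0,0,0,3,0,0,0,3,0,0,0,3,0,0,0],
)

```text
t: 8.95
tcp_pos: [0.6099, 0.1454, 0.0527]
eef_rot: [2.494, 1.909, 0.003]
contact_force: [-5.0, -0.0, 14.7]
grip_width: -0.0001
gripper_force: 7.1
```

drive_tool(
  increments=[1.5,0,0,0,1.5,0,0,0,1.5,0,0,0,1,0,0,0,0,0,0,0],
)

```text
t: 9.57
tcp_pos: [0.6113, 0.1509, 0.0528]
eef_rot: [2.494, 1.909, 0.003]
contact_force: [-4.1, -0.8, 14.3]
grip_width: -0.0002
gripper_force: 7.0
```

drive_tool(
  increments=[1,0,0,0,1,0,0,0,1,0,0,0,0,0,0,0,0,0,0,0],
)

```text
t: 10.2
tcp_pos: [0.6117, 0.1522, 0.0526]
eef_rot: [2.493, 1.908, -0.001]
contact_force: [-6.3, -6.8, 14.5]
grip_width: -0.0
gripper_force: 7.1
```

```bash
python3 - <<'E'
from h import *
s=sense();print(s["tcp_pos"],s["contact_force"])
im,d=snapshot("wrist");cv2.imwrite("pics/w3.png",cv2.resize(im[60:240,140:380,::-1],(800,600),interpolation=cv2.INTER_CUBIC))
E
```

```text
[0.61168555 0.15221232 0.05258043] [-6.26240879 -6.7916355  14.48806108]
```

View pics/w3.png

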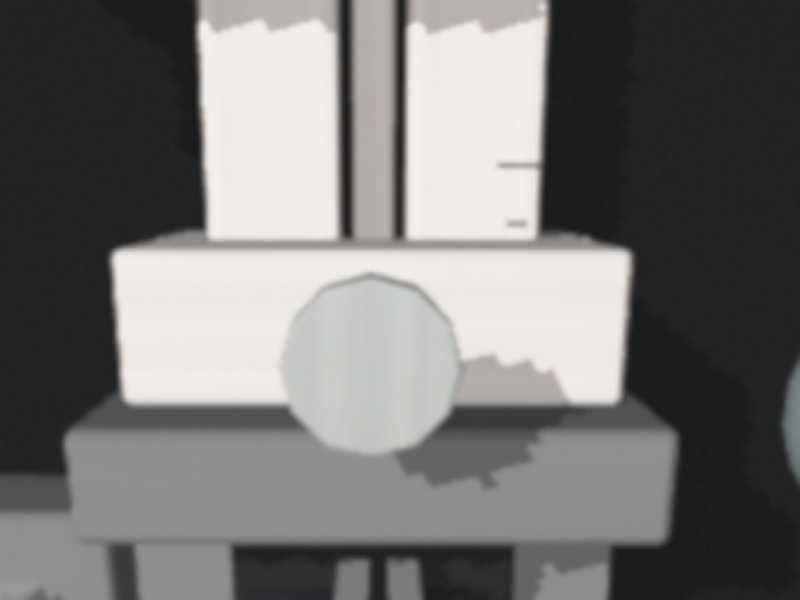

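The stop's face meets the carriage at row ~405 with no rail showing between, and the push force rose to about 8 N, so it is seated. I'll lift straight up to release the pad.

drive_tool(
  increments=[0,0,-2,0,0,0,-2,0,0,0,-2,0,0,0,-4,0,0,0,-6,0],
)

```text
t: 10.88
tcp_pos: [0.6115, 0.1536, 0.0668]
eef_rot: [-2.494, -1.909, 0.001]
contact_force: [-0.3, 0.8, -0.5]
grip_width: -0.0
gripper_force: 0.0
```

drive_tool(
  increments=[0,0,-20,0,0,0,-30,0,0,0,-30,0,0,0,-30,0,0,0,0,0],
)

```text
t: 11.5
tcp_pos: [0.6125, 0.1538, 0.1792]
eef_rot: [2.492, 1.908, 0.006]
contact_force: [0.1, -0.0, -0.1]
grip_width: 0.0002
gripper_force: 0.0
```

```bash
python3 - <<'E'
from h import *
s=sense();print(s["t"],s["tcp_pos"],s["contact_force"])
im,d=snapshot("wrist");cv2.imwrite("pics/w4.png",cv2.resize(im[:,:,::-1],(800,600),interpolation=cv2.INTER_CUBIC))
E
```

```text
11.5 [0.61250362 0.15378455 0.17921471] [ 0.1046743  -0.02557953 -0.0520261 ]
```

View pics/w4.png

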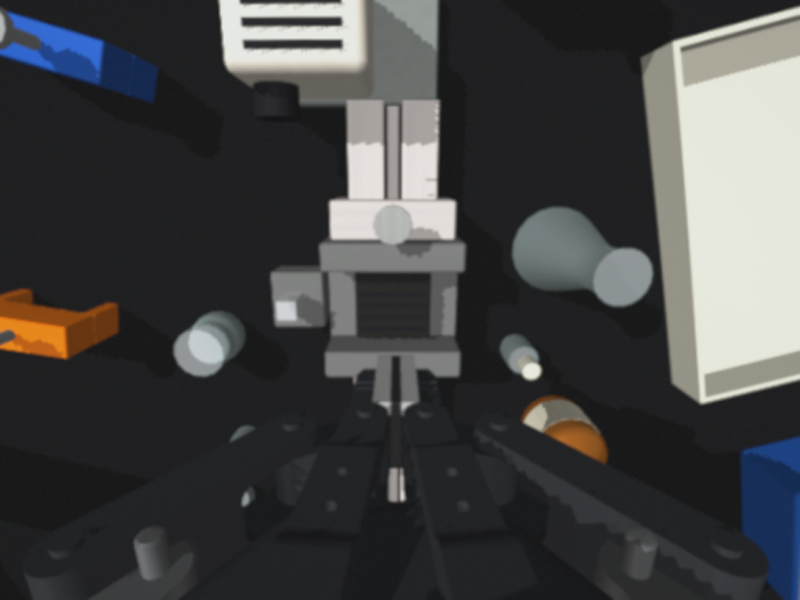

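The carriage's front cheek (row ~242) sits right against the pinned clamp, the pad is up, the robot is clear and the glassware is standing.

```bash
python3 -c "
from rig import job;print(job.close_job())"
```

```text
the job is handed in; nothing more can be done
None
```

The carriage is right up against the pinned clamp with its brake back on, moved only with the pad pressed; the glassware in the wrist camera's view looked undisturbed, and I handed the job in at about 11.5 s (no verdict was returned).

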